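# Step the photometer's filter turret to the green dot and take a reading

## Task

On the cream photometer, push the yellow tab of the black filter turret round, click by click, until it rests pointing at the green dot; only then press the red button fully down and let it come back up. Only push and press: the turret merely sits on its spindle and must not be lifted, and the pink tube rack, the amber bottle and the blue-capped vial must be left where they stand.

Things in the scene. Friction and masses are not known exactly. Their poses are not given: they have to be found in the camera images.
- turret_axis (a point): On the turret's vertical axis at deck level: the middle of the flat cream deck (top of the fixed 300 x 300 mm photometer), 110 mm above the bench. x: the tab's direction when joint turret is 0 (away from the robot, turned by the photometer's yaw), y left, z up. The turret: black disc, radius 50 mm, top 28 mm above the deck; steel hub, radius 12 mm, up to 36 mm.
- turret (a joint): Turn of the turret, rad, anticlockwise from above positive, 0 at the start. Clicks into rest every 40 degrees (0, +-0.698, +-1.396); stops at +-1.55, so the tab only sweeps the far side. Pushed past half-way between two clicks it jumps to the next by itself, else it springs back. About 3 N at the middle of the tab gets it over a click.
- tab (a point): Middle of the free part of the yellow tab: an upright radial blade 8 mm thick fixed to the turret, from the disc's rim to 105 mm from the axis, from 8 to 42 mm above the deck. The point is 85 mm from the axis, 25 mm above the deck; its x axis points radially outward. Push on either flat side. The deck around the tab is bare and flat.
- pointer (a point): Point that the tab points at: 122 mm from the turret's axis in the tab's direction, 2 mm above the deck; it lies over the middle of a dot when the turret rests there.
- dot_green: Green dot, 22 mm across, 1.5 mm high, on the deck 122 mm from the turret's axis, at one of the four click positions at +-40 or +-80 degrees from the tab's starting direction. Blue, orange and black dots mark the other three. Origin: its centre on the deck.
- read_top (a point): Centre of the top of the red read button, 32 mm across, on the near left part of the deck (95 mm nearer the robot and 85 mm to the left of the turret's axis in the photometer's frame), in a grey housing. Pressed straight down; z up.
- read (a joint): How far the red button is pressed, in m: 0 up, 0.006 fully down. Fully down takes 5 N; it springs back.
- turret_lift (a joint): How far the turret has been lifted on its spindle, in m: 0 resting. Must stay about 0.
- rack_mid (a point): Bystander: pink tube rack 95 x 150 x 40 mm with a few small tubes up to 55 mm high, standing on the bench to the right of the photometer, loose; the point is its centre, 20 mm above the bench.
- reagent_mid (a point): Bystander: amber bottle 60 mm across, 150 mm high, standing on the bench to the left of the photometer, loose; the point is half-way up, 75 mm above the bench.
- vial_mid (a point): Bystander: small glass vial with a blue cap, 25 mm across, 48 mm high, standing loose on the near right part of the deck; the point is half-way up, 24 mm above the deck.
Mind the look-alikes: they are no part of the job. Several things look just like the part that bears reagent_mid: the one meant starts nearest to the robot's base. Of the things that look like the part that bears rack_mid, the larger one is meant.

How it is judged:
On the way, in this order (a step that is already met when the one before it is completed fails the run):
1. the turret rests with its tab pointing at the green dot (horizontal distance between pointer and dot_green below 0.012 m and velocity of joint turret between -0.1 and 0.1 rad/s), for 0.3 s.
2. the red button is pressed down while the tab points at the green dot (horizontal distance between pointer and dot_green below 0.012 m and value of joint read above 0.0045 m), for 0.05 s.
At the end, for the whole second after the job is handed in: The turret is at rest with the pointer within 12 mm of the middle of the green dot, the button (pressed at least 4.5 mm after the turret was set) is up again (under 1.5 mm), the turret sits down on its spindle (within 3 mm), and rack, bottle and vial stand upright within 20 mm of where they were (all of step 1 and value of joint read below 0.0015 m and value of joint turret_lift below 0.003 m and distance of each of rack_mid, reagent_mid, vial_mid from where it was at the start of the episode below 0.02 m and angle between each of rack_mid, reagent_mid, vial_mid's own z axis and vertical below 0.2 rad); the robot touches nothing.
It fails at once if the button is pressed while the tab does not point at the green dot (value of joint read above 0.003 m and horizontal distance between pointer and dot_green above 0.02 m).
It fails at once if the turret is lifted on its spindle by more than 6 mm (value of joint turret_lift above 0.006 m).
It fails at once if the tube rack is lifted, moved by more than 20 mm or tipped (distance of rack_mid from where it was at the start of the episode above 0.02 m or angle between rack_mid's own z axis and vertical above 0.3 rad).
It fails at once if the bottle is lifted, moved by more than 20 mm or tipped (distance of reagent_mid from where it was at the start of the episode above 0.02 m or angle between reagent_mid's own z axis and vertical above 0.3 rad).
It fails at once if the vial is lifted, moved by more than 20 mm or tipped (distance of vial_mid from where it was at the start of the episode above 0.02 m or angle between vial_mid's own z axis and vertical above 0.3 rad).
It also fails if it takes over 51 s, if anything falls off the work surface, if the arm or the gripper's body presses on something with over 40 N, if the wrist force passes 120 N, or if a joint passes its speed limit or range.

## Robot

A 6-joint arm with a two-finger parallel gripper is mounted at the origin on the work surface. World frame = base frame: x ahead of the robot, y to its left, z up, the work surface at z = 0. Lengths are in m, angles in rad, forces in N, time in s.
With the tool pointing down it reaches from about 0.2 to 0.875 m from the base axis. Payload 3.4 kg.
Tool frame: the origin (TCP) lies at the very end of the fingers, on their centre line; the grasp point (between the pads) lies 19 mm behind it (r.tcp_to_grasp is the z of the grasp point in the tool frame, in m); z points along the fingers, y is the line along which they close (so a half turn about z gives the same grasp; the last joint's range is limited). The gripper opens to 94 mm and grips with 3 to 60 N. Pads are 16 mm wide; open, the fingers measure 119 mm over their backs; the gripper's body (75 mm by 177 mm) begins 78 mm behind the grasp point.
Start: joints at [1.102, 0.276, 1.505, -0, 1.361, -0.121], TCP at [0.196, 0.541, 0.205] pointing down, gripper open.
Joint ranges: [-2.89, 2.89], [-0.75, 2.08], [0.22, 2.7], [-1.18, 4.32], [0.11, 2.71], [-2.7, 2.7]. Speed limits (rad/s): [2.57, 2.57, 3.14, 3.14, 3.14, 3.14].

## Interface

Orientations are given as a unit quaternion [x, y, z, w].
In Python, from bench import r gives the robot as it stands. The module is installed in compiled form; this text tells all that it offers.
- The arm moves only by the tool drive_tool, never from a script. Its arguments are lists of equal length, an entry for each row: "offset": the shift along the tool's x, y, z as a fraction of full scale, a list of three; "rot": the turn, a rotation vector about the tool's x, y, z as a fraction of full scale, a list of three; "gripper": the opening, from 0 (shut) to 1 (fully open). In form: {"offset": [[tx, ty, tz], ...], "rot": [[ax, ay, az], ...], "gripper": [gripper, ...]}. A call has 1 to 12 rows; each row is the pose to reach, as a shift and turn from the pose commanded when the call began, along the tool's axes at that moment, turning the shorter way round; what a row does not reach only later rows make up. Full scale, the value 1, is 1000 mm for a shift and 2 pi rad for a turn. A row lasts 1/12 s, in which the tool goes at most 41.7 mm and 7.16 degrees, less where a joint would pass 70% of its speed; a pose out of reach is approached as far as the arm can. A call with a number of a shift or a turn outside -1 to 1 is refused whole. A call with a gripper value outside its range is refused whole. The fingers move at their own pace and stop on an object; "force" is the grip in N (left out, the last holds). Time passes only in rows, so rows that repeat a pose let the fingers close. It gives the time, the measured TCP pose, the force, the opening and the grip force at its end, in the units of the state.
- r.observe(): the state, without advancing time (a new reading comes with each control period).
- r.snapshot(name): name is "side" or "top"; returns the picture (400x640x3 uint8, red, green, blue); there is no depth.
- r.camera_info(name): a dict with "vfov" (degrees; the focal length in pixels is half the picture's height over the tangent of half this angle, whatever the lens; pixels are square), "cx", "cy" (the principal point, pixels), "camera_from_world" (4x4, takes a point from world to camera coordinates). Camera axes: x right, y down, z forward; pixel columns grow to the right and rows downward; lengths in m; the calibration is good to about 2 mm. A picture is of the moment at which its call begins. camera_info takes no time and is no camera call.
- r.finish_job(): hands the job in; it is judged then, once.
The state is a dict: "time_s": time; "joints": joint angles; "qd": joint speeds; "tau": joint torques, N m; "tcp_pos": TCP position; "tool_rot": TCP orientation; "contact_force": force on the tool from outside, world axes, zero at the start; "wrist_torque": the same for the moment, N m; "width": finger opening in m; "gripper_force": force on a finger pad.
Only numpy, scipy, OpenCV 4.12 (cv2) and the standard library are available. Lean on these libraries where they do the work, as an engineer would, in place of code of your own. Each camera call takes 0.05 s, during which the arm holds its last target. There are 200 camera calls.

## Working session

There is one attempt and no reset: what is moved stays moved. The work goes in short steps, Python scripts to look and compute and a tool call to move; the robot and the scene stay as the last step left them, time stands still between calls to the robot, and variables do not carry over. Pictures are saved under pics/ and viewed, at most 10 in all, crops included, and the job is handed in when it is done.

Besides the shell and the picture viewer there is one more tool, called after "Emit:" as a command line: name --argument value ..., lists and objects as JSON in quotes. drive_tool: Moves the arm, as the interface text tells. Its arguments: {"type":"object","properties":{"offset":{"type":"array","items":{"type":"array","items":{"type":"number"}}},"rot":{"type":"array","items":{"type":"array","items":{"type":"number"}}},"gripper":{"type":"array","items":{"type":"number"}},"force":{"type":"number"}},"required":["offset","rot","gripper"]}

```bash
mkdir -p pics; cat > h.py <<'E'
import numpy as np, cv2
from bench import r
def snap(n,f=None):
    im=r.snapshot(n)
    if f: cv2.imwrite('pics/'+f,cv2.cvtColor(im,cv2.COLOR_RGB2BGR))
    return im
def ray(n,u,v):
    c=r.camera_info(n); f=200/np.tan(np.radians(c['vfov'])/2); T=np.array(c['camera_from_world'])
    d=T[:3,:3].T@np.array([(u-c['cx'])/f,(v-c['cy'])/f,1]); o=-T[:3,:3].T@T[:3,3]
    return o,d
def onz(n,u,v,z):
    o,d=ray(n,u,v); return o+d*(z-o[2])/d[2]
def proj(n,p):
    c=r.camera_info(n); f=200/np.tan(np.radians(c['vfov'])/2); T=np.array(c['camera_from_world'])
    q=T[:3,:3]@np.array(p)+T[:3,3]; return q[:2]/q[2]*f+[c['cx'],c['cy']]
E
python3 - <<'E'
from h import *
a=snap('top','top0.png');b=snap('side','side0.png')
for n in('top','side'):print(r.camera_info(n))
print(r.observe())
E
```

```text
{'vfov': 44.463198232114955, 'cx': 317.5210784043418, 'cy': 197.0251454486451, 'camera_from_world': array([[ 0.02279368, -0.99968003,  0.01096721,  0.01030144],
       [-0.99080891, -0.02405176, -0.13311351,  0.60505535],
       [ 0.1333347 , -0.00783227, -0.99104012,  1.28516177],
       [ 0.        ,  0.        ,  0.        ,  1.        ]])}
{'vfov': 48.3638504753806, 'cx': 318.2514899930978, 'cy': 205.6809490272239, 'camera_from_world': array([[ 0.90860175, -0.41753271, -0.01045461, -0.55301669],
       [-0.32477188, -0.69056132, -0.64625714,  0.2990447 ],
       [ 0.26261394,  0.59058573, -0.7630481 ,  0.88249078],
       [ 0.        ,  0.        ,  0.        ,  1.        ]])}
{'time_s': 0.1, 'joints': array([ 1.10198533e+00,  2.76466248e-01,  1.50596556e+00, -7.59282945e-06,
        1.36070707e+00, -1.20992763e-01]), 'qd': array([-0.00148106, -0.00034652, -0.0026317 ,  0.00100399, -0.00222819,
       -0.00069984]), 'tau': array([ 1.74378380e-03, -4.05454695e+01, -2.37781137e+01,  7.02407677e-02,
        2.98316614e-02, -6.72420379e-05]), 'tcp_pos': array([0.19576451, 0.54011918, 0.20474493]), 'tool_rot': array([ 1.73032976e-01,  9.84915728e-01, -7.40814545e-04, -2.21149299e-04]), 'contact_force': array([ 0.07050788,  0.14044752, -0.82020098]), 'wrist_torque': array([ 0.01935174, -0.02422782,  0.04933166]), 'gripper_force': 0.0, 'width': 0.0936053334208064}
```

View pics/top0.png

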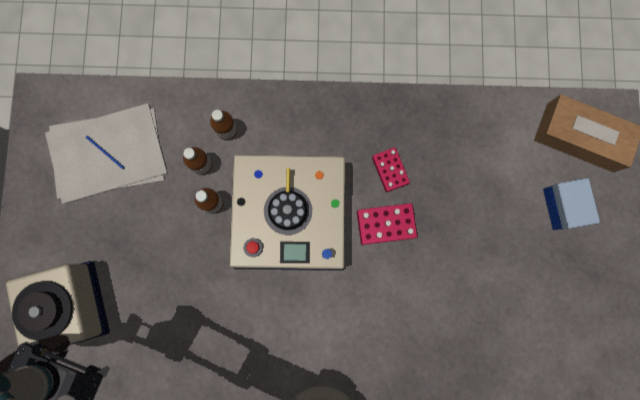

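View pics/side0.png

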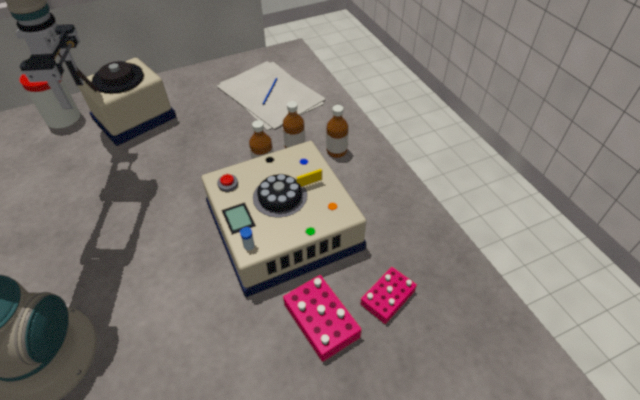

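Top view: photometer centred at (288,211), with its tab at (289,180) pointing away. Dots: blue (258,174), black (241,202), orange (320,175), green (335,203), so green is at -80°, two clicks clockwise. Red button (253,247), vial (328,254), large rack (387,224), nearest bottle (207,200).

What could be mistaken:
- **Turret:** the black disc at (288,211), or the black knob on the cream box at (40,310). I choose the first because it has the tab and dots.
- **Red:** only the button at (253,247).
- **Green:** the dot at (335,203), or the screen at (295,252). I choose the dot.

```bash
python3 - <<'E'
from h import *
from scipy.spatial.transform import Rotation as R
im=cv2.cvtColor(cv2.imread('pics/top0.png'),cv2.COLOR_BGR2HSV)
cv2.imwrite('pics/crop.png',cv2.resize(cv2.imread('pics/top0.png')[140:285,180:430],None,fx=3,fy=3,interpolation=cv2.INTER_CUBIC))
def cen(lo,hi,box):
    x0,y0,x1,y1=box; m=cv2.inRange(im[y0:y1,x0:x1],lo,hi); M=cv2.moments(m,True); return M['m10']/M['m00']+x0,M['m01']/M['m00']+y0,M['m00']
ds={}
for k,lo,hi,b,z in [('blue',(100,120,50),(130,255,255),(248,164,268,184),.1115),('orange',(5,120,100),(20,255,255),(310,165,330,185),.1115),
 ('green',(45,120,50),(80,255,255),(325,193,345,213),.1115),('black',(0,0,0),(180,255,70),(236,194,248,210),.1115),
 ('tab',(18,120,80),(35,255,255),(275,160,300,200),.152),('red',(0,150,60),(8,255,255),(240,235,266,260),.13),('vial',(100,120,50),(130,255,255),(316,243,340,265),.158)]:
    u,v,a=cen(lo,hi,b); ds[k]=onz('top',u,v,z); print(k,round(u,1),round(v,1),a,ds[k].round(4))
# axis, yaw fit
ang=dict(blue=40,black=80,orange=-40,green=-80)
P=np.array([[.122*np.cos(np.radians(t)),.122*np.sin(np.radians(t))] for t in ang.values()]);Q=np.array([ds[k][:2] for k in ang])
A,B=P-P.mean(0),Q-Q.mean(0); yaw=np.arctan2((A[:,0]*B[:,1]-A[:,1]*B[:,0]).sum(),(A*B).sum())
Rm=np.array([[np.cos(yaw),-np.sin(yaw)],[np.sin(yaw),np.cos(yaw)]]);ax=Q.mean(0)-Rm@P.mean(0)
print('yaw',yaw,'axis',ax,'res',(P@Rm.T+ax-Q).round(4).tolist())
print('button',ax+Rm@[-.095,.085])
T=R.from_quat(r.observe()['tool_rot']).as_matrix();print(T.round(4))
for n,p in [('tabmid',[.085,0]),('rack',None)]:
    if p: print(n,ax+Rm@p)
print('rack',onz('top',387,224,.04),'bottle',onz('top',204,193,.15))
# side check
for p in ('green','blue','orange'): print(p,proj('side',ds[p]))
E
```

```text
blue 257.9 173.8 42.0 [0.6517 0.1799 0.1115]
orange 318.9 174.7 54.0 [0.6532 0.0229 0.1115]
green 334.8 203.0 41.0 [ 0.5807 -0.0194  0.1115]
black 240.9 201.3 39.0 [0.5794 0.2206 0.1115]
tab 287.7 180.5 83.0 [0.6293 0.1006 0.152 ]
red 252.4 247.1 108.0 [0.4631 0.1842 0.13  ]
vial 326.8 253.3 63.0 [ 4.514e-01 -3.000e-04  1.580e-01]
yaw 0.007440914357907319 axis [0.55892063 0.10059017] res [[0.0001, -0.0002], [-0.0001, 0.0003], [-0.0003, -0.0001], [0.0003, -0.0]]
button [0.46329079 0.18488094]
[[-9.401e-01  3.408e-01 -7.000e-04]
 [ 3.408e-01  9.401e-01 -1.400e-03]
 [ 2.000e-04 -1.500e-03 -1.000e+00]]
tabmid [0.64391828 0.10122264]
rack [ 0.53593458 -0.16428055  0.04      ] bottle [0.5931352  0.30702465 0.15      ]
green [309.49347427 230.23993178]
blue [302.83730032 160.55655996]
orange [331.73864996 205.22676354]
```

View pics/crop.png

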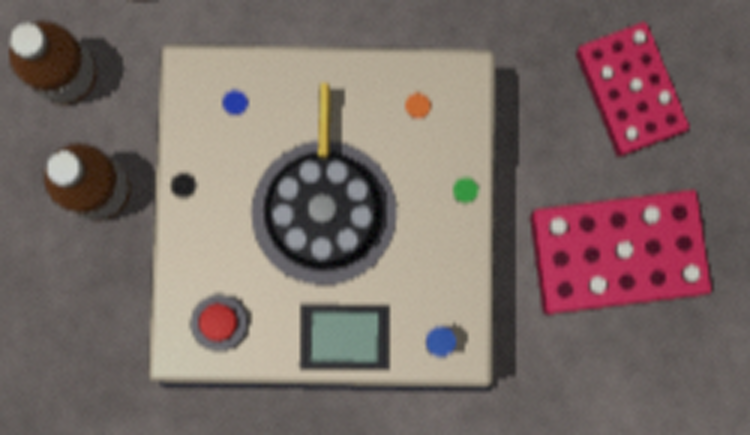

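The crop confirms it: the tab points straight away (yaw ≈ 0.007) and green is at -80°, so the push is clockwise from the tab's left side. First I move to a point above that side with the fingers shut.

Emit:
drive_tool --offset '[[-0.554,-0.214,0],[-0.554,-0.214,0],[-0.554,-0.214,0],[-0.554,-0.214,0],[-0.554,-0.214,0],[-0.554,-0.214,0],[-0.554,-0.214,0],[-0.554,-0.214,0],[-0.554,-0.214,0],[-0.554,-0.214,0],[-0.554,-0.214,0],[-0.554,-0.214,0]]' --rot '[[0,0,-0.0554],[0,0,-0.0554],[0,0,-0.0554],[0,0,-0.0554],[0,0,-0.0554],[0,0,-0.0554],[0,0,-0.0554],[0,0,-0.0554],[0,0,-0.0554],[0,0,-0.0554],[0,0,-0.0554],[0,0,-0.0554]]' --gripper '[0,0,0,0,0,0,0,0,0,0,0,0]'

```text
time_s: 1.1
tcp_pos: [0.5677, 0.2162, 0.2051]
tool_rot: [-0.0, 1.0, 0.0, -0.0]
contact_force: [0.6, 0.2, 0.7]
width: 0.0176
gripper_force: 0.0
```

Emit:
drive_tool --offset '[[-0.076,-0.066,0],[-0.076,-0.066,0],[-0.076,-0.066,0],[-0.076,-0.066,0],[-0.076,-0.066,0]]' --rot '[[0,0,0],[0,0,0],[0,0,0],[0,0,0],[0,0,0]]' --gripper '[0,0,0,0,0]'

```text
time_s: 1.52
tcp_pos: [0.6423, 0.1516, 0.2044]
tool_rot: [0.001, 1.0, 0.0, -0.001]
contact_force: [0.1, 1.0, -0.4]
width: 0.0004
gripper_force: 0.0
```

Emit:
drive_tool --offset '[[0,0,0.03],[0,0,0.06],[0,0,0.08],[0,0,0.084],[0,0,0.084],[0,0,0.084]]' --rot '[[0,0,0],[0,0,0],[0,0,0],[0,0,0],[0,0,0],[0,0,0]]' --gripper '[0,0,0,0,0,0]'

```text
time_s: 2.02
tcp_pos: [0.6425, 0.1532, 0.1227]
tool_rot: [-0.001, 1.0, 0.0, 0.001]
contact_force: [0.2, -0.3, -0.2]
width: 0.0003
gripper_force: 0.0
```

```bash
python3 - <<'E'
from h import *
a=snap('side','s1.png');cv2.imwrite('pics/s1c.png',cv2.resize(cv2.cvtColor(a[100:300,180:400],cv2.COLOR_RGB2BGR),None,fx=2.5,fy=2.5))
print(r.observe()['tcp_pos'])
E
```

```text
[0.64322192 0.15304598 0.12339517]
```

View pics/s1c.png

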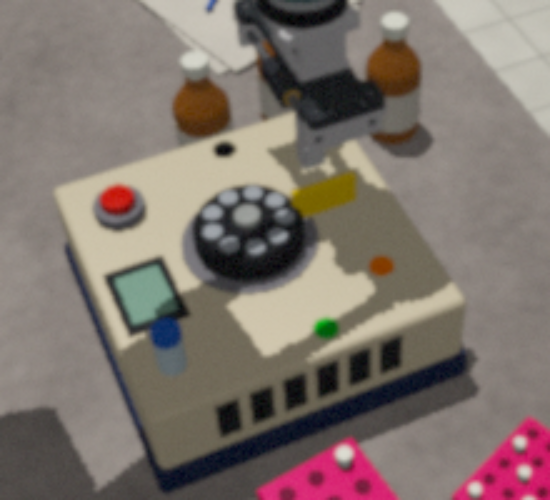

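The shut fingers (crop ~(315,150)) stand beside the tab at (325,195), clear of it and of the bottles. Now I push over the first click.

Emit:
drive_tool --offset '[[0,-0.01,0],[0,-0.02,0],[0,-0.028,0],[0,-0.034,0],[0,-0.04,0],[0,-0.046,0],[0,-0.052,0],[0,-0.058,0],[0,-0.064,0],[0,-0.07,0],[0,-0.072,0],[0,-0.072,0]]' --rot '[[0,0,0],[0,0,0],[0,0,0],[0,0,0],[0,0,0],[0,0,0],[0,0,0],[0,0,0],[0,0,0],[0,0,0],[0,0,0],[0,0,0]]' --gripper '[0,0,0,0,0,0,0,0,0,0,0,0]'

```text
time_s: 3.07
tcp_pos: [0.6429, 0.0784, 0.1213]
tool_rot: [0.0, 1.0, -0.001, -0.0]
contact_force: [0.7, 0.4, 0.5]
width: 0.0005
gripper_force: 0.0
```

```bash
python3 - <<'E'
from h import *
a=snap('side');cv2.imwrite('pics/s2c.png',cv2.resize(cv2.cvtColor(a[100:300,180:400],cv2.COLOR_RGB2BGR),None,fx=2.5,fy=2.5))
print(r.observe()['tcp_pos'])
E
```

```text
[0.64284846 0.07898358 0.12134814]
```

View pics/s2c.png

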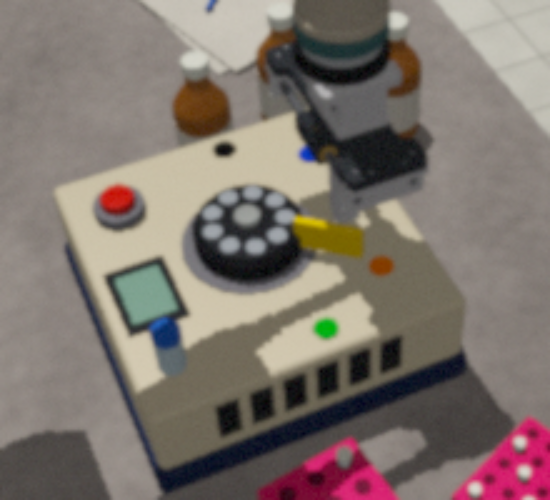

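Tab (crop 330,237) now points at the orange dot (-40°). Pushing on along the arc for the second click.

Emit:
drive_tool --offset '[[0.003,-0.009,0],[0.006,-0.018,0],[0.0105,-0.0255,0],[0.016,-0.031,0],[0.021,-0.037,0],[0.027,-0.043,0],[0.033,-0.048,0],[0.037,-0.051,0],[0.041,-0.053,0],[0.041,-0.053,0],[0.041,-0.053,0]]' --rot '[[0,0,0],[0,0,0],[0,0,0],[0,0,0],[0,0,0],[0,0,0],[0,0,0],[0,0,0],[0,0,0],[0,0,0],[0,0,0]]' --gripper '[0,0,0,0,0,0,0,0,0,0,0]'

```text
time_s: 4.03
tcp_pos: [0.6016, 0.0266, 0.1216]
tool_rot: [-0.0, 1.0, -0.0, 0.0]
contact_force: [0.2, 0.3, -0.5]
width: 0.0004
gripper_force: 0.0
```

```bash
python3 - <<'E'
from h import *
a=snap('side');cv2.imwrite('pics/s3c.png',cv2.resize(cv2.cvtColor(a[100:300,180:400],cv2.COLOR_RGB2BGR),None,fx=2.5,fy=2.5))
print(r.observe()['tcp_pos'])
E
```

```text
[0.60185461 0.02675062 0.12162251]
```

View pics/s3c.png

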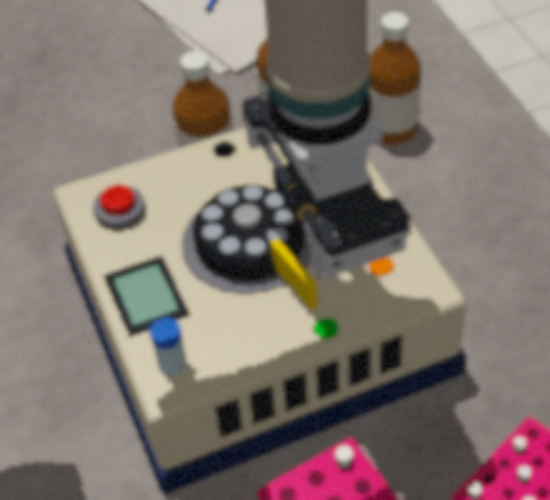

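The tab (crop 295,270) points at the green dot (325,328). I back off, lift, and verify on the way to the button.

Emit:
drive_tool --offset '[[-0.015,0.005,0],[-0.03,0.01,0],[-0.03,0.01,-0.035],[-0.03,0.01,-0.07],[-0.01,0.04,-0.08],[0.028,0.075,-0.08],[0.065,0.1,-0.08],[0.1,0.125,-0.08],[0.139,0.157,-0.08],[0.139,0.157,-0.08],[0.139,0.157,-0.08],[0.139,0.157,-0.08]]' --rot '[[0,0,0],[0,0,0],[0,0,0],[0,0,0],[0,0,0],[0,0,0],[0,0,0],[0,0,0],[0,0,0],[0,0,0],[0,0,0],[0,0,0]]' --gripper '[0,0,0,0,0,0,0,0,0,0,0,0]'

```text
time_s: 5.08
tcp_pos: [0.4624, 0.1847, 0.202]
tool_rot: [-0.002, 1.0, -0.0, 0.001]
contact_force: [0.0, -0.6, 0.1]
width: 0.0006
gripper_force: 0.0
```

```bash
python3 - <<'E'
from h import *
a=snap('side');cv2.imwrite('pics/s4c.png',cv2.resize(cv2.cvtColor(a[100:300,180:400],cv2.COLOR_RGB2BGR),None,fx=2.5,fy=2.5))
b=snap('top')
for n,im in(('side',a),('top',b)):
    m=cv2.inRange(cv2.cvtColor(im,cv2.COLOR_RGB2HSV),(18,120,60),(35,255,255)); 
    if n=='top': m[:,:230]=0;m[:,345:]=0;m[:155]=0;m[270:]=0
    else: m[:100]=0;m[300:]=0;m[:,:180]=0;m[:,400:]=0
    M=cv2.moments(m,True);u,v=M['m10']/M['m00'],M['m01']/M['m00']
    p=onz(n,u,v,.152 if n=='top' else .135);print(n,M['m00'],p,np.degrees(np.arctan2(p[1]-.1006,p[0]-.5589)))
# red button in both original views -> triangulate
q=[]
im=cv2.cvtColor(cv2.imread('pics/side0.png'),cv2.COLOR_BGR2HSV)
m=cv2.inRange(im,(0,150,60),(8,255,255));m[:160]=0;m[200:]=0;m[:,:205]=0;m[:,250:]=0
M=cv2.moments(m,True);us=(M['m10']/M['m00'],M['m01']/M['m00'])
(o1,d1),(o2,d2)=ray('top',252.4,247.1),ray('side',*us)
s=np.linalg.lstsq(np.c_[d1,-d2],o2-o1,rcond=None)[0];print('btn',o1+d1*s[0],o2+d2*s[1])
print(r.observe()['tcp_pos'],r.observe()['contact_force'])
E
```

```text
side 259.0 [0.56969575 0.04499695 0.135     ] -79.01230124679246
top 95.0 [0.57063648 0.03098707 0.152     ] -80.43014324343825
btn [0.46318758 0.18476104 0.12587607] [0.46439162 0.18461924 0.12589336]
[0.46396363 0.18368145 0.20168913] [-0.72266026  0.23814061  0.52194408]
```

View pics/s4c.png

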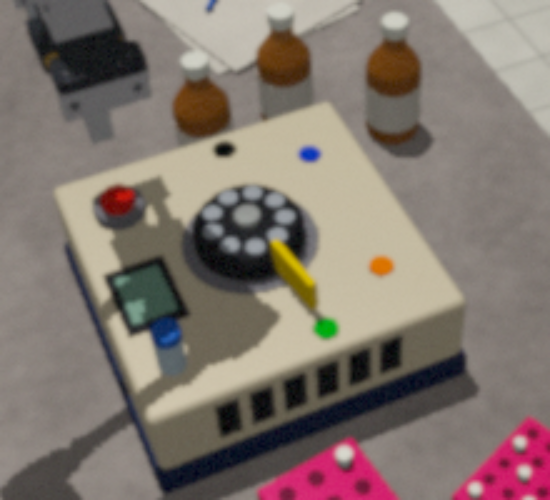

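The turret rests at -80° on green, and the button's top is at z ≈ 0.127. Pressing.

Emit:
drive_tool --offset '[[0,0.0005,0.03],[0,0.0005,0.06],[0,0.0005,0.07],[0,0.0005,0.073],[0,0.0005,0.075],[0,0.0005,0.076],[0,0.0005,0.076],[0,0.0005,0.076]]' --rot '[[0,0,0],[0,0,0],[0,0,0],[0,0,0],[0,0,0],[0,0,0],[0,0,0],[0,0,0]]' --gripper '[0,0,0,0,0,0,0,0]'

```text
time_s: 5.85
tcp_pos: [0.4633, 0.1839, 0.1268]
tool_rot: [-0.0, 1.0, -0.0, 0.001]
contact_force: [-3.0, -2.5, 4.9]
width: 0.0003
gripper_force: 2.2
```

Emit:
drive_tool --offset '[[0,0,0.001],[0,0,0.002],[0,0,0.003],[0,0,0.004],[0,0,0.004],[0,0,0.004]]' --rot '[[0,0,0],[0,0,0],[0,0,0],[0,0,0],[0,0,0],[0,0,0]]' --gripper '[0,0,0,0,0,0]'

```text
time_s: 6.35
tcp_pos: [0.4636, 0.1841, 0.1258]
tool_rot: [-0.0, 1.0, -0.0, 0.002]
contact_force: [-6.9, -4.3, 25.2]
width: 0.0009
gripper_force: 12.7
```

25 N with hardly any travel means a hard stop. I check by releasing slowly: the button's spring should follow the fingers up for about 6 mm.

Emit:
drive_tool --offset '[[0,0,-0.004],[0,0,-0.005],[0,0,-0.006],[0,0,-0.006],[0,0,-0.006]]' --rot '[[0,0,0],[0,0,0],[0,0,0],[0,0,0],[0,0,0]]' --gripper '[0,0,0,0,0]'

```text
time_s: 6.77
tcp_pos: [0.464, 0.1847, 0.1279]
tool_rot: [-0.0, 1.0, 0.0, 0.001]
contact_force: [0.6, -1.0, 2.9]
width: 0.0002
gripper_force: 1.9
```

Emit:
drive_tool --offset '[[0,0,-0.001],[0,0,-0.002],[0,0,-0.002],[0,0,-0.002]]' --rot '[[0,0,0],[0,0,0],[0,0,0],[0,0,0]]' --gripper '[0,0,0,0]'

```text
time_s: 7.1
tcp_pos: [0.4636, 0.1848, 0.1296]
tool_rot: [-0.0, 1.0, 0.0, 0.001]
contact_force: [2.0, -0.7, 2.1]
width: 0.0004
gripper_force: 1.4
```

Emit:
drive_tool --offset '[[0,0,-0.001],[0,0,-0.002],[0,0,-0.003],[0,0,-0.003]]' --rot '[[0,0,0],[0,0,0],[0,0,0],[0,0,0]]' --gripper '[0,0,0,0]'

```text
time_s: 7.43
tcp_pos: [0.4618, 0.1845, 0.1322]
tool_rot: [-0.0, 1.0, 0.0, -0.001]
contact_force: [1.2, 0.1, 1.5]
width: 0.0003
gripper_force: 0.7
```

Emit:
drive_tool --offset '[[0,0,-0.02],[0,0,-0.05],[0,0,-0.07],[0,0,-0.07],[0,0,-0.07]]' --rot '[[0,0,0],[0,0,0],[0,0,0],[0,0,0],[0,0,0]]' --gripper '[0,0,0,0,0]'

```text
time_s: 7.85
tcp_pos: [0.4622, 0.1845, 0.2026]
tool_rot: [-0.0, 1.0, 0.0, -0.0]
contact_force: [0.1, -0.4, -1.3]
width: 0.0002
gripper_force: 0.0
```

The force faded gradually (2.9, 2.1, then 1.5 N) as the tool rose from z = 0.128 to 0.132. So the spring followed the fingers up, and the hard stop at 0.126 was full travel. One last look at everything.

```bash
python3 - <<'E'
from h import *
a=snap('side')
cv2.imwrite('pics/end.png',cv2.resize(cv2.cvtColor(a[80:370,170:440],cv2.COLOR_RGB2BGR),None,fx=2,fy=2))
E
```

```text
(no output)
```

View pics/end.png

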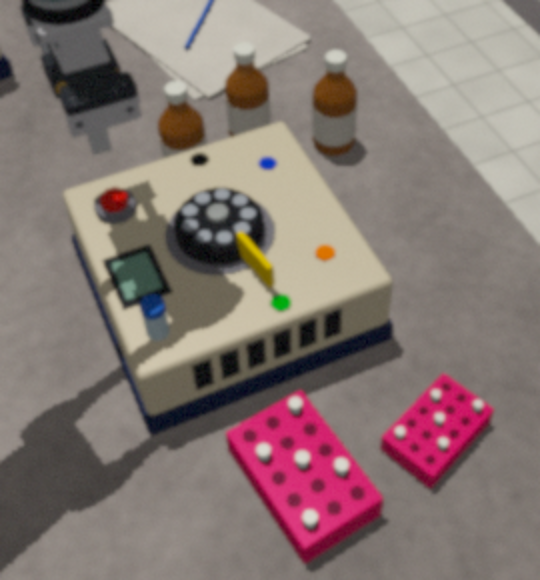

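The tab (255,258) points at the green dot (281,302), the button (115,200) is up, the bystanders haven't moved, and the tool is clear of everything. Handing in.

```bash
python3 -c "
from bench import r
print(r.finish_job())"
```

```text
the job is handed in; nothing more can be done
None
```

The turret was pushed two clicks to the green dot, then the red button was pressed fully and came back up; the job is handed in, but no verdict was returned.

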